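# Set the bush plate on a knife maker's drill jig

## Robot

A 6-joint arm with a two-finger parallel gripper is mounted at the origin on the work surface. World frame = base frame: x ahead of the robot, y to its left, z up, the work surface at z = 0. Lengths are in mm, angles in rad, forces in N, time in s.
With the tool pointing down it reaches from about 300 to 825 mm from the base axis. Payload 5.4 kg.
Tool frame: the origin (TCP) lies midway between the tips of the shut fingers; the grasp point (between the pads) lies 19 mm behind it; z points along the fingers, y is the line along which they close (so a half turn about z gives the same grasp; the last joint's range is limited). The gripper opens to 92 mm and grips with 3 to 60 N. Pads are 20 mm wide; open, the fingers measure 128 mm over their backs; the gripper's body (75 mm by 189 mm) begins 69 mm behind the grasp point.
Start: joints at [1.119, 0.158, 1.597, -0, 1.386, -0.21], TCP at [137.695, 558.252, 186.301] pointing down, gripper open.
Joint ranges: [-2.91, 2.91], [-0.94, 2.29], [0.18, 2.7], [-1.29, 4.43], [0.17, 2.64], [-3, 3]. Speed limits (rad/s): [2.57, 2.57, 3.14, 3.14, 3.14, 3.14].

## Interface

Orientations are given as a unit quaternion [w, x, y, z].
In Python, from plant import * gives the robot as it stands. The module is installed in compiled form; this text tells all that it offers.
- The arm moves only by the shell command python3 -m handwheel 'ROWS' [FORCE]. ROWS is JSON, a list that holds one entry, the list of rows, each a list of 7 numbers: the shift along the tool's x, y, z in mm, then the turn, a rotation vector about the tool's x, y, z in degrees, then the opening, from 0 (shut) to 1 (fully open). A call has 1 to 12 rows; each row is the pose to reach, as a shift and turn from the pose commanded when the call began, along the tool's axes at that moment; what a row does not reach only later rows make up. A row lasts 1/8 s, in which the tool goes at most 62.5 mm and 10.7 degrees, less where a joint would pass 70% of its speed; a pose out of reach is approached as far as the arm can. A call with a gripper value outside its range is refused whole. The fingers move at their own pace and stop on an object; FORCE is the grip in N (left out, the last holds). Time passes only in rows, so rows that repeat a pose let the fingers close. It gives the time, the measured TCP pose, the force, the opening and the grip force at its end, in the units of the state.
- get_obs(): the state, without advancing time (a new reading comes with each control period).
- get_image(name): name is "scene" or "side" or "wrist"; returns a dict with "color" (400x640x3 uint8, blue, green, red), "z_map" (400x640 float32, mm along the optical axis (not along the pixel's ray), 0 where there is no reading), "mtx" (3x3 intrinsics, pixels), "rvec" (rotation vector, rad) and "tvec" (3), from world to camera coordinates, as OpenCV has them. Camera axes: x right, y down, z forward; pixel columns grow to the right and rows downward; lengths in mm; the calibration is good to about 2 mm. A picture is of the moment at which its call begins.
- hand_in(): hands the job in; it is judged then, once.
Trained networks look in a picture, given as the dict that the camera call returned (one of the last four; its "shot" number tells which), for a name from the list of things; names that differ only in an ending like _2 or _b are one class to them, and where a whole thing is asked for, a point or a joint stands for the part that bears it (a point fixed in the world has none). Each returns a list of dicts, best first, with "score" (0 to 1); they miss things now and then, are a little off and sometimes report something else, mostly with a low value. They report only what shows in the picture. A call takes as long as a camera call. They do not tell look-alikes from the thing itself.
- outline_of(query, picture): "mask" (400x640 bool, what is visible of it) and "extent" ([left, top, right, bottom] in pixels, round what is visible of it).
- mark_of(query, picture): "pixel" ([column, row] in pixels: a listed point, or the origin of a listed thing).
The state is a dict: "time_s": time; "q": joint angles; "joint_velocities": joint speeds; "effort": joint torques, N m; "ee_pos": TCP position; "eef_rot": TCP orientation; "ft_force": force on the tool from outside, world axes, zero at the start; "torque": the same for the moment, N m; "finger_gap": opening from 0.0 (shut) to 1.0 (fully open); "finger_force": force on a finger pad.
Only numpy, scipy, OpenCV 4.12 (cv2) and the standard library are available. Lean on these libraries where they do the work, as an engineer would, in place of code of your own. Each camera call takes 0.05 s, during which the arm holds its last target. There are 200 camera calls.

## Task

Get the drill jig ready for drilling the knife handle scale that lies in it. First turn the cam-stop dial at the jig's end back (counter-clockwise) to its zero stop; then take the long bush plate with the bar handle from the wooden block, slide it along the jig under the two keepers until its blind socket drops over the locating pin, and press it right down flat on the rest rails against the spring nest. Finish holding the plate pressed down like that, and leave the other things on the bench where they are.

Things in the scene. Friction and masses are not known exactly. Their poses are not given: they have to be found in the camera images.
- jig: Drill jig, screwed to the bench: dark steel base 250 x 110 x 18 mm. Origin: on the bench under the middle of the plate's place; +x: the way the plate slides in, to pin and dial; z up; base spans x -115 to +135 mm. Two steel rest rails (y +-20 to 30 mm, x +-75 mm, tops 28 mm above the bench) carry the plate when fully down.
- jig_pin (a point): Centre of the top of the fixed upright locating pin: 14 mm diameter, top chamfered 2.5 mm, at jig x 50, y 0. Its top is 35 mm above the bench, 7 mm above the rails: while it slides in, the plate's underside must be 35 to 39 mm above the bench (on the pin's top or just above it, below the keepers). The plate hides the pin then.
- jig_seat (a point): Point at rail-top height (28 mm) in the middle of the plate's place on the jig, axes as the jig's: the plate's origin comes here, within about 1 mm, when the plate is fully home.
- jig_keeper (a point): Point midway between the two dark keepers (jig x 58 to 74 mm, reaching in to y +-25 mm), at the height of their undersides, 51 mm above the bench; tops at 57 mm. They bar the plate's nose from above. Guide cheeks below them (x 54 to 76 mm) leave 67 mm for the 64 mm plate; flared lead-ins at x 34 to 54 mm open to 84 mm, tops 42 mm above the bench.
- nest_top (a point): Middle of the top of the sprung nest between the rails: brass tray 82 x 32 mm with a dark wooden handle scale on it. The top stands 4 mm above the rails; pressing it down to rail level takes 10.5 N to start and 16 N at the end (the plate's weight gives 3 to 4.5 N of that). A plate dropped on the pin floats on it, 4 mm up.
- dial (a joint): Turn of the cam stop's dial, rad; 0 at the zero stop, grows clockwise seen from above, starts at 0.9 to 1.45, at most 2. Friction 0.15 N m; stays where left. An eccentric disc under it (30 to 46 mm above the bench) is the plate's end stop: at 0 the nose comes to jig x 75.5 mm, socket over pin; at q it stands 12 x (1 - cos q) mm nearer, short of the pin.
- dial_grip (a point): Middle of the black bar grip on the dial, on its upright axis (jig x 87.5, y 0), 70.5 mm above the bench. The bar is 40 mm long (along the point's x, which is jig +x at dial 0), 14 mm wide, 21 mm high (60 to 81 mm above the bench), a white line on top at its +x end. Below it the round aluminium dial, 48 mm wide, top at 58 mm.
- plate: Long bush plate, loose: aluminium 150 (x) x 64 (y) x 12 mm, 0.3 to 0.45 kg, flat on the wooden block, black bar handle across its middle. Origin: centre of its underside; +x to its nose, the end with the socket; z up. Two steel drill bushes stand 2 mm above its top. To be fitted with its x along the jig's x.
- plate_grip (a point): Middle of the plate's bar handle, 35 mm above the plate's underside. The grip is 16 mm thick along plate x, 52 mm long along plate y, 22 to 48 mm above the underside, on a 12 mm thick stem.
- plate_socket (a point): Mouth of the plate's blind round socket in its underside, 18 mm diameter, 9 mm deep, at plate x 50, y 0 mm. Not seen from above: two small dark screw heads mark the plate's other end.
- block: Timber block 170 x 250 x 45 mm on which the plate lies at the start; fixed. Origin: centre of its underside.
- short_plate: Bystander: a shorter aluminium plate 90 x 64 x 12 mm with a round black knob, for another jig. Origin at the centre of its underside. Leave it.
- file: Bystander: flat file with a wooden handle, 240 mm long, lying. Leave it.
- knife: Bystander: closed pocket knife, 94 x 21 x 14 mm. Leave it.
- screwdriver: Bystander: screwdriver, lying. Leave it.
- oil: Bystander: grey oil bottle, 48 mm wide, 110 mm high. Leave it.
- tin: Bystander: steel tin, 64 mm wide, 70 mm high. Leave it.
Not all that is in view belongs to the job. Leave any green or pink look-alike of the plate alone.

How it is judged (in metres and radians):
On the way, in this order (a step that is already met when the one before it is completed fails the run):
1. the dial is back at its zero stop, the plate still lying on the block (value of joint dial below 0.1 rad and distance of plate from where it was at the start of the episode below 0.03 m), for 0.2 s.
2. the plate has dropped over the pin and is pressed flat onto the rest rails (horizontal distance between plate_socket and jig_pin below 0.0035 m and angle between the x axis of plate and the x axis of jig, either way round below 0.08 rad and angle between plate's own z axis and vertical below 0.06 rad and z of plate in the frame of jig_seat below 0.0018 m), for 0.2 s.
At the end, for the whole second after the job is handed in: Dial at its zero stop (0.1 rad); the plate's socket over the pin (3.5 mm), the plate square to the jig (0.08 rad), level (0.06 rad), at rest and pressed down on the rest rails (origin under 1.8 mm above them; unpressed it floats 4 mm up), the fingers on it with over 3 N (all of step 2 and value of joint dial below 0.1 rad and contact force between the fingers and plate above 3 N and linear speed of plate below 0.02 m/s); the arm keeps its last pose, push and grip.
It fails at once if another thing on the bench is knocked away (more than 30 mm) (distance of any of short_plate, file, knife, screwdriver, oil, tin from where it was at the start of the episode above 0.03 m).
It also fails if it takes over 51 s, if anything falls off the work surface, if the arm or the gripper's body presses on something with over 40 N, if the wrist force passes 120 N, or if a joint passes its speed limit or range.

## Working session

There is one attempt and no reset: what is moved stays moved. The work goes in short steps, Python scripts to look and compute and a shell command to move; the robot and the scene stay as the last step left them, time stands still between calls to the robot, and variables do not carry over. Pictures are saved under pics/ and viewed, at most 10 in all, crops included, and the job is handed in when it is done.

```bash
mkdir -p pics; cat > h.py <<'E'
from plant import *
import numpy as np, cv2
from scipy.spatial.transform import Rotation as R
def cam(p):
    Rm=cv2.Rodrigues(np.array(p["rvec"],float))[0]; t=np.array(p["tvec"],float).reshape(3); return Rm,t,np.array(p["mtx"],float)
def at_z(p,px,z):
    Rm,t,K=cam(p); d=Rm.T@np.linalg.inv(K)@np.array([px[0],px[1],1.]); c=-Rm.T@t
    return c+d*(z-c[2])/d[2]
def cloud(p):
    Rm,t,K=cam(p); v,u=np.mgrid[0:400,0:640]; z=p["z_map"]
    P=np.stack([(u-K[0,2])/K[0,0]*z,(v-K[1,2])/K[1,1]*z,z],-1)
    W=(P-t)@Rm; W[z<=0]=np.nan; return W
def proj(p,X):
    Rm,t,K=cam(p); c=K@(Rm@np.array(X,float)+t); return c[:2]/c[2]
E
python3 - <<'E'
from h import *
np.set_printoptions(precision=1,suppress=True)
o=get_obs(); print(o["time_s"],o["ee_pos"],o["eef_rot"],o["finger_gap"],o["ft_force"])
ims=[]
for n in ("scene","side"):
    p=get_image(n); cv2.imwrite(f"pics/{n}0.png",p["color"])
    Rm,t,K=cam(p); print(n,"cam at",-Rm.T@t)
    W=cloud(p)
    for q,z in (("jig_pin",35),("jig_seat",28),("jig_keeper",51),("nest_top",32),("dial_grip",70.5),("plate_grip",80),("plate",45),("block",0),("short_plate",0)):
        for m in mark_of(q,p)[:3]:
            print(q,round(m["score"],2),np.array(m["pixel"]),at_z(p,m["pixel"],z))
E
```

```text
0.0 [137.4 557.7 185.4] [-0.   0.1  1.  -0. ] 1.0016030169897903 [-0.2  0.7 -0.1]
scene cam at [1021.8 -713.7 1317.3]
jig_pin 0.94 [373.4 166.7] [535.6 124.3  35. ]
jig_pin 0.36 [272.9 254.7] [ 501.8 -329.6   35. ]
jig_seat 0.98 [364.7 175.6] [532.9  81.   28. ]
jig_keeper 0.81 [376.9 164.9] [546.1 127.1  51. ]
nest_top 0.64 [365.  181.3] [549.1  60.9  32. ]
dial_grip 0.53 [377.7 156.9] [535.8 142.2  70.5]
plate_grip 0.97 [173.1 301.4] [ 408.  -622.3   80. ]
plate_grip 0.73 [200.2 241.8] [ 327.8 -450.    80. ]
plate_grip 0.71 [273.4 254.9] [ 521.6 -342.6   80. ]
plate 0.94 [171.3 308.7] [ 403.2 -637.    45. ]
plate 0.79 [271.  256.5] [ 505.6 -340.5   45. ]
plate 0.74 [203.  248.9] [ 332.5 -453.4   45. ]
block 0.98 [283.5 258.4] [ 521.  -307.4    0. ]
block 0.35 [289.1 246.5] [ 506.7 -266.2    0. ]
short_plate 0.67 [378.1 256.2] [ 737.2 -115.7    0. ]
side cam at [335.8 949.3 762.1]
jig_pin 0.82 [296.7 256.4] [534.8 118.3  35. ]
jig_seat 0.58 [302.3 248.2] [528.2  69.   28. ]
jig_keeper 0.7 [292.5 254.1] [544.8 128.9  51. ]
nest_top 0.55 [298.4 244.9] [542.5  60.3  32. ]
nest_top 0.53 [303.5 246.8] [524.9  66.4  32. ]
nest_top 0.19 [274.3 190.1] [ 708.4 -253.3   32. ]
dial_grip 0.83 [293.7 257.1] [532.7 163.5  70.5]
dial_grip 0.53 [275.4 189.2] [ 686.6 -197.1   70.5]
plate_grip 0.79 [326.2 174.3] [ 517.7 -334.6   80. ]
plate_grip 0.72 [382.8 177.9] [ 296.8 -350.1   80. ]
plate_grip 0.66 [367.1 154.4] [ 370.7 -556.1   80. ]
plate 0.76 [365.8 161.9] [ 373.2 -552.7   45. ]
plate 0.64 [323.7 182.1] [ 526.5 -332.6   45. ]
plate 0.56 [378.5 180.3] [ 311.4 -392.5   45. ]
block 0.91 [320.3 191.2] [ 539.8 -334.9    0. ]
short_plate 0.65 [252.1 217.5] [ 749.8 -100.2    0. ]
short_plate 0.47 [232.6 263.4] [728.6 147.5   0. ]
```

View pics/scene0.png

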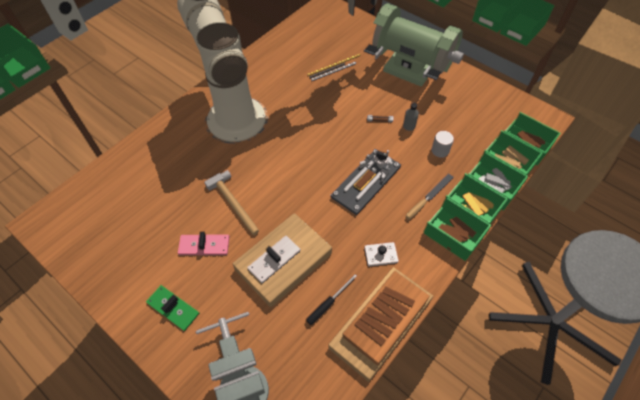

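View pics/side0.png

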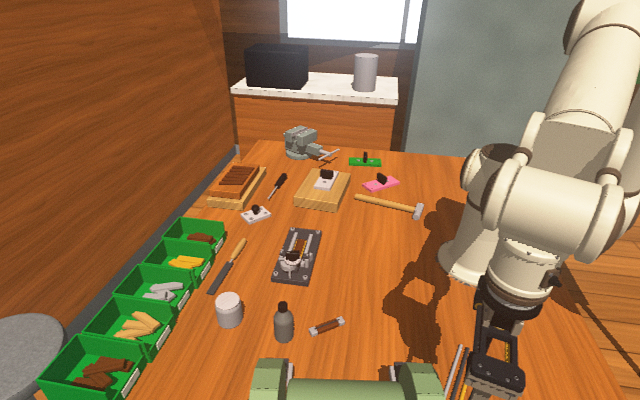

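Scene picture: what could be taken for the plate is the grey plate with a bar on the timber block (273,255), the pink look-alike (203,243), the green one (173,305) and the short plate with a round knob (380,254). I choose the one on the block. The jig is at (366,180) with its dial at the upper end, about (380,158). The side picture agrees: block plate (325,178), jig (298,255).

```bash
cat >> h.py <<'E'
def goal(pos,tx=None,o=None):
    """shift (mm) and turn (deg) in tool axes to bring TCP to pos, tool down, tool x axis heading tx (deg in world)"""
    o=o or get_obs(); q=np.array(o["eef_rot"]); R0=R.from_quat(q[[1,2,3,0]])
    s=R0.inv().apply(np.array(pos,float)-o["ee_pos"]); r=np.zeros(3)
    if tx is not None:
        a=np.radians(tx); x=np.array([np.cos(a),np.sin(a),0]); z=np.array([0,0,-1.])
        r=(R0.inv()*R.from_matrix(np.stack([x,np.cross(z,x),z],1))).as_rotvec(degrees=True)
    return np.round(s,1),np.round(r,2)
def heading(o=None):
    o=o or get_obs(); q=np.array(o["eef_rot"]); x=R.from_quat(q[[1,2,3,0]]).apply([1,0,0]); return np.degrees(np.arctan2(x[1],x[0]))
E
python3 - <<'E'
from h import *
print(heading(), goal([530,60,420],180), goal([530,60,420]))
p=get_image("scene"); c=p["color"][215:295,225:345]; cv2.imwrite("pics/crop1.png",cv2.resize(c,None,fx=6,fy=6,interpolation=2))
for n in ("oil","tin","knife","file","screwdriver","short_plate"):
    for m in mark_of(n,p)[:1]: print(n,np.array(m["pixel"]).round(),at_z(p,m["pixel"],10).round(),round(m["score"],2))
E
```

```text
166.14758188877363 (array([-500.2, -389.8, -233.7]), array([  0.  ,   0.  , -13.85])) (array([-500.2, -389.8, -233.7]), array([0., 0., 0.]))
oil [410. 125.] [514. 373.  10.] 0.65
tin [435. 147.] [639. 348.  10.] 0.86
knife [378. 122.] [420. 311.  10.] 0.68
file [427. 197.] [735. 153.  10.] 0.88
screwdriver [335. 298.] [ 724. -309.   10.] 0.77
short_plate [382. 256.] [ 750. -113.   10.] 0.71
```

View pics/crop1.png

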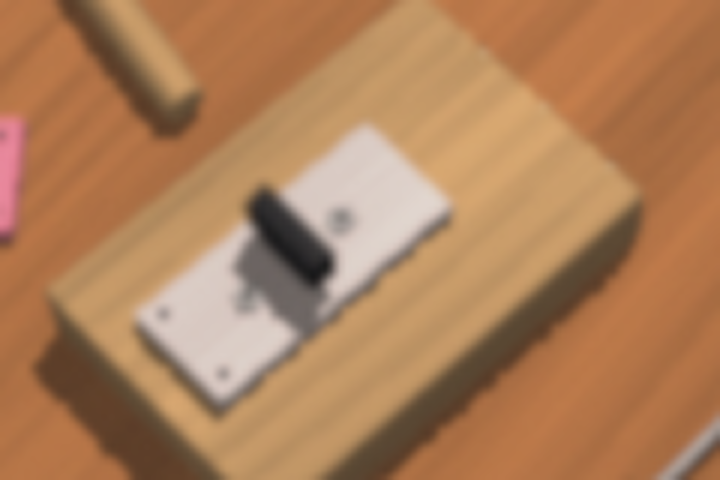

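The crop shows bar handle at (290,235) and the two screw heads at (163,313) and (223,372) on the lower-left end, so the nose points up-right (towards the jig). That confirms the choice. Now moving over the jig.

```bash
python3 -m handwheel '[[[-42,-32,-40,0,0,10,1],[-84,-65,-75,0,0,20,1],[-126,-97,-105,0,0,30,1],[-168,-130,-130,0,0,40,1],[-210,-162,-150,0,0,50,1],[-252,-195,-165,0,0,60,1],[-294,-227,-175,0,0,70,1],[-336,-260,-185,0,0,80,1],[-378,-292,-195,0,0,90,1],[-420,-325,-205,0,0,100,1],[-462,-357,-215,0,0,110,1],[-500,-390,-230,0,0,120,1]]]'
python3 - <<'E'
from h import *
np.set_printoptions(precision=1,suppress=True)
o=get_obs(); print(o["time_s"],o["ee_pos"],heading(o),o["q"])
p=get_image("wrist"); cv2.imwrite("pics/w1.png",p["color"])
Rm,t,K=cam(p); print("cam",-Rm.T@t,K[0,0])
for q,z in (("jig_pin",35),("jig_seat",28),("jig_keeper",51),("nest_top",32),("dial_grip",70.5)):
    for m in mark_of(q,p)[:2]: print(q,round(m["score"],2),np.array(m["pixel"]),at_z(p,m["pixel"],z))
E
```

```text
time_s: 2.85
ee_pos: [530.5, 58.3, 416.2]
eef_rot: [-0.0, 0.921, 0.389, -0.0]
ft_force: [-1.1, 0.2, -0.2]
finger_gap: 1.001
finger_force: 0.0
2.85 [530.5  58.3 416.2] 45.795199463453294 [-0.1  0.   1.3  0.   1.8  0.7]
cam [583.5 112.  614.1] 324.70124519599966
jig_pin 0.64 [293.6 122.8] [537.4 122.6  35. ]
jig_seat 0.75 [315.8 142.5] [540.9  70.8  28. ]
jig_keeper 0.72 [294.6 125.1] [537.2 118.5  51. ]
jig_keeper 0.58 [289.3 116.3] [541.1 134.9  51. ]
nest_top 0.56 [319.4 144.9] [542.9  63.6  32. ]
nest_top 0.37 [459.2 134.5] [732.8 -95.3  32. ]
dial_grip 0.98 [279.5 105.4] [543.4 157.1  70.5]
```

View pics/w1.png

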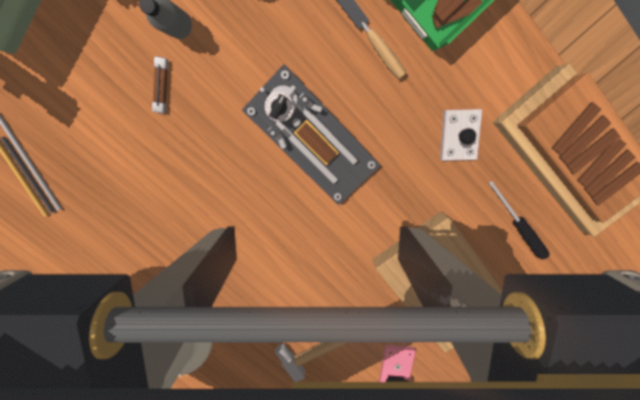

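Wrist view: jig centred near (312,137), dial grip at (279,104), keepers at (315,105) and (280,140), nest (318,142), short plate (462,135), knife (160,85), oil (165,15). Now fitting the jig's base and the grip from the depth.

```bash
cat > fit.py <<'E'
from h import *
np.set_printoptions(precision=1,suppress=True)
def rect(P):
    (c,(w,h),_)=r=cv2.minAreaRect(P[:,:2].astype(np.float32)); b=cv2.boxPoints(r)
    e=[b[1]-b[0],b[2]-b[1]]; l=max(e,key=np.linalg.norm); return np.array(c),sorted([w,h]),np.degrees(np.arctan2(l[1],l[0]))%180
E
python3 - <<'E'
from fit import *
p=get_image("wrist"); W=cloud(p)
near=np.hypot(W[...,0]-540,W[...,1]-80)<180
for lo,hi in ((10,90),(14,22),(24,30),(66,90)):
    m=near&(W[...,2]>lo)&(W[...,2]<hi); m&=cv2.morphologyEx(m.astype(np.uint8),cv2.MORPH_OPEN,np.ones((3,3)))>0 if lo<60 else m
    n,l,s,_=cv2.connectedComponentsWithStats(m.astype(np.uint8)); k=1+np.argmax(s[1:,4]); P=W[l==k]
    print(lo,hi,len(P),rect(P),np.median(P[:,2]))
m=outline_of("dial_grip",p)
for x in m[:2]: print(x["score"],x["extent"])
print(W[300//3,279], [W[v,u] for v,u in((170,250),(250,300))])
E
```

```text
10 90 8318 (array([541.6,  81.4]), [109.09780883789062, 249.85585021972656], np.float32(90.67884)) 18.335142250422503
14 22 4444 (array([541.7,  81.3]), [109.00860595703125, 249.74024963378906], np.float32(90.591606)) 17.314038048312774
24 30 435 (array([516.2,  71.8]), [10.327437400817871, 147.1217803955078], np.float32(90.73814)) 27.27557802068339
66 90 240 (array([540.3, 158.3]), [13.459291458129883, 39.90343475341797], np.float32(17.12376)) 80.15087147360904
0.77 [268.5, 90.1, 301.7, 119.4]
[547.5 165.1  81.2] [array([409.7, 120.8,  -1.9]), array([362.9, -64.4,  -0.5])]
```

```bash
python3 - <<'E'
from h import *
print(get_obs()["ee_pos"],heading(),goal([540.4,158.6,110],17.1),goal([540.4,158.6,64],17.1))
E
```

```text
[529.1238809  61.0174598 416.3156584] 46.27849100772753 (array([ 78.3, -59.3, 306.3]), array([-1.000e-02, -1.000e-02,  2.918e+01])) (array([ 78.3, -59.2, 352.3]), array([-1.000e-02, -1.000e-02,  2.918e+01]))
```

```bash
python3 -m handwheel '[[[26,-20,50,0,0,10,1],[52,-40,100,0,0,20,1],[78,-59.3,160,0,0,29,0.7],[78.3,-59.3,220,0,0,29,0.5],[78.3,-59.3,270,0,0,29,0.5],[78.3,-59.3,300,0,0,29,0.5],[78.3,-59.3,300,0,0,29,0.5]]]' 20
python3 - <<'E'
from h import *
o=get_obs(); print(o["ee_pos"],heading(o),goal([540.4,158.6,64],17.1,o))
E
```

```text
time_s: 4.12
ee_pos: [538.3, 158.1, 113.7]
eef_rot: [-0.0, 0.989, 0.15, -0.003]
ft_force: [-0.1, -0.4, 0.3]
finger_gap: 0.505
finger_force: 0.0
[538.31032188 158.1302915  113.72437758] 17.24905517216259 (array([ 2.4,  0.2, 49.7]), array([-0.08,  0.33,  0.15]))
```

```bash
python3 -m handwheel '[[[1.5,0,25,0,0,0,0.4],[1.5,0,45,0,0,0,0.4],[1.5,0,49,0,0,0,0.4],[1.5,0,49,0,0,0,0],[1.5,0,49,0,0,0,0],[1.5,0,49,0,0,0,0],[1.5,0,49,0,0,0,0]]]' 25; python3 - <<'E'
from h import *
o=get_obs(); print(heading(o),goal([540.4,158.6,64],90.7,o))
E
```

```text
time_s: 5.0
ee_pos: [542.9, 157.9, 67.7]
eef_rot: [0.0, 0.989, 0.149, 0.0]
ft_force: [0.6, 0.1, -0.3]
finger_gap: 0.004
finger_force: 0.0
17.14599330121407 (array([-2.2, -1.4,  3.7]), array([ 3.000e-02, -3.000e-02, -7.355e+01]))
```

```bash
python3 - <<'E'
from fit import *
p=get_image("wrist"); W=cloud(p); o=get_obs(); print(o["ee_pos"],o["finger_gap"],o["q"])
print("tcp px",proj(p,o["ee_pos"]))
cv2.imwrite("pics/w2.png",p["color"])
for m in mark_of("dial_grip",p)[:2]: print(m["score"],m["pixel"],at_z(p,m["pixel"],70.5))
E
```

```text
[542.9 157.9  67.6] 0.003818332522953499 [0.1 0.3 1.7 0.  1.2 1.3]
tcp px [317.5 228.7]
0.6 [316.9, 238.0] [537.7 156.7  70.5]
```

View pics/w2.png

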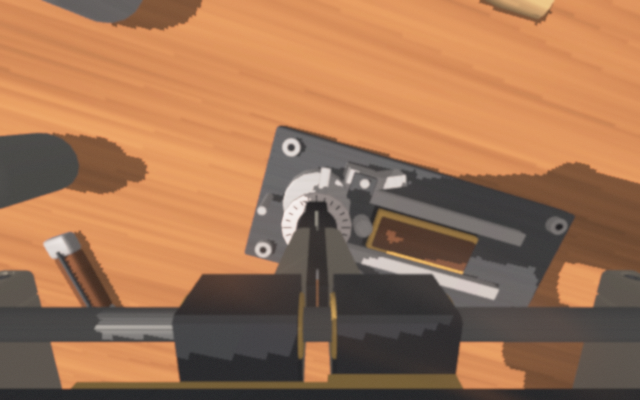

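The image shows the fingers shut or nearly so at (317,230), with the black grip and its white line at (317,212), yet the opening reads 0.004. I'll zoom in and use depth to see whether the fingers are above the bar.

```bash
python3 - <<'E'
from fit import *
p=get_image("wrist"); W=cloud(p)
c=p["color"][160:340,240:400]; cv2.imwrite("pics/w2c.png",cv2.resize(c,None,fx=3.5,fy=3.3,interpolation=2))
for v in range(200,330,10): print(v,[ (W[v,u].round().tolist()) for u in (296,308,317,326,338)])
E
```

```text
200 [[554.0, 176.0, 57.0], [557.0, 169.0, 59.0], [558.0, 163.0, 57.0], [560.0, 157.0, 58.0], [562.0, 150.0, 57.0]]
210 [[548.0, 175.0, 58.0], [557.0, 168.0, 80.0], [559.0, 163.0, 80.0], [560.0, 158.0, 80.0], [556.0, 148.0, 57.0]]
220 [[541.0, 172.0, 57.0], [551.0, 167.0, 80.0], [553.0, 161.0, 82.0], [554.0, 156.0, 80.0], [549.0, 145.0, 58.0]]
230 [[550.0, 173.0, 100.0], [552.0, 166.0, 100.0], [554.0, 162.0, 102.0], [555.0, 157.0, 100.0], [557.0, 151.0, 99.0]]
240 [[551.0, 172.0, 115.0], [553.0, 166.0, 114.0], [554.0, 162.0, 114.0], [555.0, 157.0, 114.0], [557.0, 152.0, 116.0]]
250 [[552.0, 171.0, 128.0], [nan, nan, nan], [555.0, 162.0, 128.0], [556.0, 158.0, 128.0], [557.0, 153.0, 127.0]]
260 [[553.0, 171.0, 139.0], [554.0, 166.0, 139.0], [553.0, 162.0, 136.0], [556.0, 158.0, 138.0], [557.0, 153.0, 138.0]]
270 [[552.0, 170.0, 147.0], [553.0, 165.0, 147.0], [549.0, 160.0, 137.0], [555.0, 158.0, 146.0], [557.0, 154.0, 147.0]]
280 [[573.0, 173.0, 192.0], [554.0, 165.0, 155.0], [546.0, 159.0, 139.0], [556.0, 159.0, 155.0], [576.0, 163.0, 192.0]]
290 [[573.0, 173.0, 196.0], [551.0, 164.0, 158.0], [542.0, 158.0, 140.0], [553.0, 158.0, 158.0], [576.0, 164.0, 197.0]]
300 [[573.0, 173.0, 200.0], [547.0, 163.0, 158.0], [537.0, 157.0, 140.0], [550.0, 157.0, 158.0], [576.0, 164.0, 201.0]]
310 [[574.0, 173.0, 205.0], [569.0, 169.0, 198.0], [571.0, 167.0, 199.0], [570.0, 165.0, 197.0], [576.0, 164.0, 205.0]]
320 [[573.0, 172.0, 207.0], [568.0, 168.0, 199.0], [570.0, 167.0, 201.0], [569.0, 164.0, 200.0], [575.0, 164.0, 207.0]]
```

View pics/w2c.png

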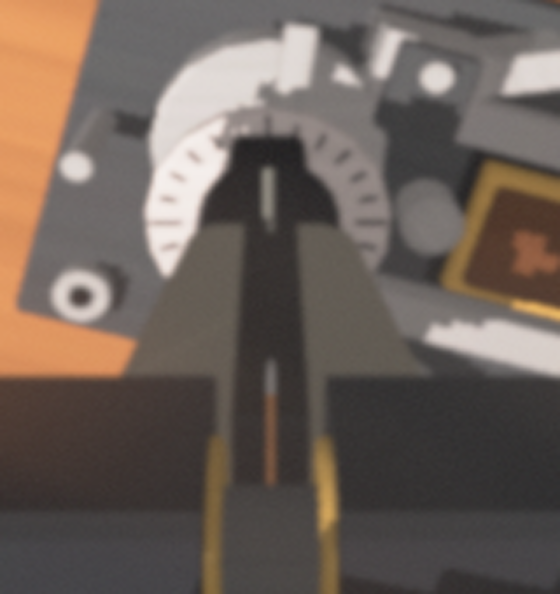

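The fingers look shut at about rows 228 and up (pads with a thin seam), and a black patch sits around the grip below. I need denser depth there.

```bash
python3 - <<'E'
from fit import *
p=get_image("wrist"); W=cloud(p); Rm,t,K=cam(p); o=get_obs(); print(-Rm.T@t-o["ee_pos"])
for v in range(204,236,3): print(v,W[v,294:344:3,2].round().astype(int).tolist(), W[v,317,:2])
E
```

```text
[ 71.8  22.8 198. ]
204 [57, 58, 57, 58, 70, 71, 71, 69, 71, 70, 71, 57, 58, 57, 57, 57, 57] [559.6 163.5]
207 [58, 59, 58, 57, 76, 77, 76, 77, 76, 77, 76, 56, 56, 58, 57, 57, 57] [559.3 163.4]
210 [57, 57, 58, 57, 79, 81, 81, 79, 80, 80, 80, 79, 58, 58, 57, 57, 58] [558.7 163.2]
213 [57, 57, 57, 63, 81, 80, 80, 81, 80, 79, 80, 78, 60, 57, 57, 58, 59] [556.7 162.6]
216 [58, 57, 62, 61, 79, 81, 80, 80, 81, 80, 81, 79, 62, 58, 58, 57, 57] [555.3 162.2]
219 [58, 58, 62, 62, 81, 82, 81, 81, 80, 80, 81, 79, 60, 60, 58, 57, 56] [553.6 161.6]
222 [57, 60, 61, 60, 80, 80, 81, 81, 80, 79, 80, 79, 61, 62, 58, 57, 58] [551.7 161.1]
225 [57, 61, 61, 62, 80, 80, 80, 82, 81, 80, 80, 79, 61, 62, 62, 58, 57] [549.6 160.4]
228 [58, 61, 98, 98, 97, 97, 99, 99, 99, 100, 99, 97, 96, 95, 62, 59, 58] [554.5 161.9]
231 [101, 101, 101, 101, 101, 104, 104, 103, 105, 104, 104, 102, 102, 103, 101, 101, 58] [554.7 162. ]
234 [105, 106, 107, 106, 106, 108, 107, 109, 108, 108, 108, 106, 107, 106, 106, 107, 58] [554.4 161.9]
```

Depth says it clearly: bar top at z 80 (true 81) but the shut fingertips end at z ≈ 95, although the reported TCP z is 67.6. The tips really sit about 27 mm above the reported TCP, so they closed over the bar. I'll open and go lower in steps, watching the force.

```bash
python3 -m handwheel '[[[-2,0,0,0,0,0,0.4],[-2,0,0,0,0,0,0.4],[-2,0,8,0,0,0,0.4],[-2,0,16,0,0,0,0.4],[-2,0,22,0,0,0,0.4],[-2,0,22,0,0,0,0.4]]]'
python3 - <<'E'
from fit import *
p=get_image("wrist"); W=cloud(p); o=get_obs(); print(o["ee_pos"],o["ft_force"])
f=(W[...,2]>63)&(W[...,2]<135)&(np.hypot(W[...,0]-540,W[...,1]-158)<70)
u=np.array([np.cos(np.radians(17.1)),np.sin(np.radians(17.1))]); d=(W[...,:2]-[540.4,158.6])@np.array([-u[1],u[0]])
for s in (1,-1):
    g=f&(d*s>10)&(d*s<40); print(s,g.sum(),np.nanpercentile(W[g][:,2],[0,1,5]), np.percentile(d[g],[1,50,99]), np.percentile(((W[...,:2]-[540.4,158.6])@u)[g],[1,50,99]))
E
```

```text
time_s: 5.95
ee_pos: [540.1, 157.2, 44.4]
eef_rot: [-0.0, 0.989, 0.149, -0.001]
ft_force: [0.5, -0.8, -0.4]
finger_gap: 0.401
finger_force: 0.0
[540.5 157.2  44.9] [-0.5 -0.2  0.1]
1 2583 [71.3 73.6 78.8] [17.7 21.8 33.1] [-7.3 11.6 12.9]
-1 2576 [70.8 73.5 78.7] [-34.2 -23.  -18.8] [-7.1 11.7 13. ]
```

```bash
python3 -m handwheel '[[[-1,0,8,0,0,0,0.4],[-1,0,8,0,0,0,0.4],[-1,0,8,0,0,0,0],[-1,0,8,0,0,0,0],[-1,0,8,0,0,0,0],[-1,0,8,0,0,0,0]]]' 25; python3 - <<'E'
from h import *
o=get_obs(); print(heading(o),goal([540.4,158.6,37],90.7,o),o["torque"])
E
```

```text
time_s: 6.75
ee_pos: [539.9, 157.4, 37.5]
eef_rot: [-0.0, 0.989, 0.149, 0.0]
ft_force: [-0.1, 1.9, 1.4]
finger_gap: 0.148
finger_force: 25.0
17.15245271603774 (array([ 0.9, -1. ,  0.5]), array([-1.000e-02, -4.000e-02, -7.355e+01])) [0.29017164 0.23598842 0.03372322]
```

```bash
python3 -m handwheel '[[[0,0,0,0,0,-9,0],[0,0,0,0,0,-18,0],[0,0,0,0,0,-27,0],[0,0,0,0,0,-36,0],[0,0,0,0,0,-45,0],[0,0,0,0,0,-54,0],[0,0,0,0,0,-63,0],[0,0,0,0,0,-70,0],[0,0,0,0,0,-74,0],[0,0,0,0,0,-75,0],[0,0,0,0,0,-75,0]]]'; python3 - <<'E'
from h import *
o=get_obs(); print(heading(o),o["torque"])
E
```

```text
time_s: 8.12
ee_pos: [538.1, 158.7, 37.5]
eef_rot: [-0.002, 0.694, 0.72, -0.0]
ft_force: [-6.2, 6.5, 6.2]
finger_gap: 0.147
finger_force: 25.2
92.08101545557786 [ 0.94770618  1.15956458 -0.47718655]
```

```bash
python3 -m handwheel '[[[0,0,0,0,0,-75,0.4],[0,0,0,0,0,-74,0.45],[0,0,-30,0,0,-74,0.5],[0,0,-80,0,0,-74,1],[0,0,-140,0,0,-74,1],[0,0,-200,0,0,-74,1],[0,0,-200,0,0,-74,1]]]'; python3 - <<'E'
from fit import *
p=get_image("wrist"); W=cloud(p)
near=np.hypot(W[...,0]-540,W[...,1]-158)<40
P=W[near&(W[...,2]>66)&(W[...,2]<90)]; print(len(P),rect(P))
near=np.hypot(W[...,0]-540,W[...,1]-80)<160
m=near&(W[...,2]>10)&(W[...,2]<90); print(rect(W[m]))
print(get_obs()["ee_pos"],heading())
E
```

```text
time_s: 9.0
ee_pos: [543.3, 157.0, 244.1]
eef_rot: [0.006, 0.118, 0.993, 0.001]
ft_force: [-0.1, 0.2, -0.6]
finger_gap: 0.888
finger_force: 0.0
483 (array([539.6, 157.8]), [14.36764907836914, 39.91558837890625], np.float32(90.68005))
(array([540.5,  80.3]), [110.03692626953125, 249.725830078125], np.float32(90.65827))
[541.7 156.8 240.8] 166.7315081577473
```

The dial now lies at 90.68° with the jig at 90.66°, so it is at its zero stop. (My turn in that last call was also applied after the release; it did no harm.) Next: over the plate.

```bash
python3 - <<'E'
from h import *
print(goal([560,-335,330],180))
E
```

```text
(array([-131.3, -474.4,  -89. ]), array([  0.03,   0.37, -13.27]))
```

```bash
python3 -m handwheel '[[[-15,-53,-35,0,0,-2,1],[-30,-106,-60,0,0,-4,1],[-45,-160,-85,0,0,-6,1],[-60,-214,-89,0,0,-8,1],[-75,-268,-89,0,0,-10,1],[-90,-322,-89,0,0,-12,1],[-105,-376,-89,0,0,-13.3,1],[-120,-430,-89,0,0,-13.3,1],[-131,-474,-89,0,0,-13.3,1],[-131,-474,-89,0,0,-13.3,1]]]'; python3 - <<'E'
from fit import *
p=get_image("wrist"); W=cloud(p); o=get_obs(); print(o["ee_pos"],heading(o),o["q"])
near=np.hypot(W[...,0]-515,W[...,1]+338)<130
for lo,hi in ((52,75),(85,105)):
    m=(near&(W[...,2]>lo)&(W[...,2]<hi)).astype(np.uint8); n,l,s,_=cv2.connectedComponentsWithStats(m)
    k=1+np.argmax(s[1:,4]); P=W[l==k]; print(lo,len(P),rect(P),np.median(P[:,2]))
for m in mark_of("plate_grip",p)[:2]: print(m["score"],m["pixel"],at_z(p,m["pixel"],80))
cv2.imwrite("pics/w3.png",p["color"])
E
```

```text
time_s: 10.3
ee_pos: [552.2, -337.5, 323.8]
eef_rot: [-0.002, 0.008, 1.0, 0.001]
ft_force: [-0.2, -0.8, 0.1]
finger_gap: 0.998
finger_force: 0.0
[ 552.7 -335.5  324.5] 179.20837892744484 [-0.7  0.3  1.2 -0.   1.7 -2.3]
52 4359 (array([ 518.5, -340.9]), [64.0923843383789, 150.1275634765625], np.float32(84.403496)) 56.46192719144977
85 477 (array([ 518.4, -340.9]), [15.915811538696289, 51.85652160644531], np.float32(174.38855)) 92.16059062737321
0.71 [315.7, 138.9] [ 520.1 -337.    80. ]
0.7 [102.1, 37.4] [ 391.1 -600.9   80. ]
```

View pics/w3.png

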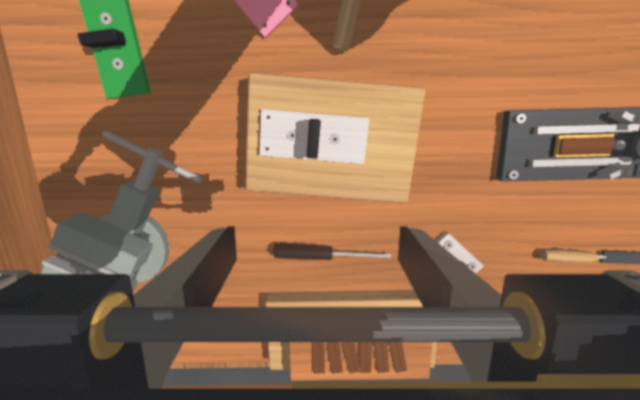

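The plate's screw heads are at (267,117)/(267,150), the −y end, so its nose points at +y (heading 84.4°). The handle bar is at (314,138), world (518.4,−340.9), top z 92 as it must be (93). No look-alike is near. Approaching.

```bash
python3 - <<'E'
from h import *
print(goal([518.4,-340.9,100],174.4),goal([518.4,-340.9,40],174.4))
E
```

```text
(array([ 34.3,  -7.3, 225.2]), array([ 0.08, -0.09,  4.92])) (array([ 34.2,  -7.4, 285.2]), array([ 0.08, -0.09,  4.92]))
```

```bash
python3 -m handwheel '[[[15,-3,50,0,0,2,0.7],[34,-6,105,0,0,5,0.6],[34,-6,160,0,0,5,0.5],[34,-6,200,0,0,5,0.5],[34,-6,220,0,0,5,0.5],[34,-6,222,0,0,5,0.5],[34,-6,222,0,0,5,0.5]]]'; python3 - <<'E'
from h import *
print(heading(),get_obs()["ee_pos"],goal([518.4,-340.9,40],174.4))
E
```

```text
time_s: 11.28
ee_pos: [520.6, -340.9, 106.4]
eef_rot: [0.001, 0.048, 0.999, -0.001]
ft_force: [1.1, 0.2, 0.4]
finger_gap: 0.501
finger_force: 0.0
174.46666691096124 [ 520.61701118 -340.90656045  106.38842813] (array([ 2.4, -0.1, 66.4]), array([-0.12,  0.14,  0.07]))
```

```bash
python3 -m handwheel '[[[1.5,0,30,0,0,0,0.45],[1.5,0,55,0,0,0,0.45],[1.5,0,64,0,0,0,0.45],[1.5,0,65,0,0,0,0.45],[1.5,0,65,0,0,0,0],[1.5,0,65,0,0,0,0],[1.5,0,65,0,0,0,0],[1.5,0,65,0,0,0,0]]]' 45; python3 - <<'E'
from h import *
print(heading(),get_obs()["ee_pos"])
E
```

```text
time_s: 12.28
ee_pos: [518.5, -340.9, 40.3]
eef_rot: [0.001, 0.048, 0.999, -0.001]
ft_force: [-0.7, -0.8, 2.9]
finger_gap: 0.17
finger_force: 45.0
174.4454767218695 [ 518.47590439 -340.87069878   40.27385899]
```

```bash
python3 -m handwheel '[[[0,0,-15,0,0,0,0],[0,0,-50,0,0,0,0],[0,0,-80,0,0,0,0],[0,0,-80,0,0,0,0]]]' 60; python3 - <<'E'
from h import *
o=get_obs(); print(heading(o),o["ee_pos"],o["ft_force"],o["finger_gap"],goal([541.8,8.7,120],180.66,o))
E
```

```text
time_s: 12.78
ee_pos: [519.4, -341.3, 122.2]
eef_rot: [0.002, 0.048, 0.999, -0.002]
ft_force: [0.4, -0.8, -3.6]
finger_gap: 0.167
finger_force: 60.0
174.45416539419014 [ 519.3882262  -341.29974604  122.20804382] [ 0.38881601 -0.75978404 -3.64496035] 0.16684973042080756 (array([ 11.5, 350.5,   1. ]), array([-0.2 ,  0.23, -6.21]))
```

```bash
python3 -m handwheel '[[[1,35,0,0,0,-1,0],[3,80,0,0,0,-2,0],[4,125,0,0,0,-3,0],[6,170,0,0,0,-4,0],[8,215,0,0,0,-5,0],[9,260,0,0,0,-6,0],[10,300,0,0,0,-6.2,0],[11,335,0,0,0,-6.2,0],[11.5,350,0,0,0,-6.2,0],[11.5,350,0,0,0,-6.2,0]]]'; python3 - <<'E'
from fit import *
o=get_obs(); p=get_image("wrist"); W=cloud(p); print(o["ee_pos"],heading(o),o["ft_force"],goal([541.8,8.7,32.3],180.66,o))
near=(abs(W[...,0]-541)<75)&(W[...,1]>-60)&(W[...,1]<220)
z=W[...,2]
u=o["ee_pos"][2]+4.7
m=near&(z>u+8)&(z<u+16); print(u,m.sum(),rect(W[m]),np.median(z[m]))
for lo,hi in ((14,22),(24,30),(66,90)):
    m=near&(z>lo)&(z<hi); print(lo,m.sum(),rect(W[m]))
cv2.imwrite("pics/w4.png",p["color"])
E
```

```text
time_s: 14.02
ee_pos: [539.5, 9.8, 118.1]
eef_rot: [-0.001, -0.006, 1.0, 0.0]
ft_force: [0.0, 0.5, -3.9]
finger_gap: 0.169
finger_force: 60.0
[539.5   9.8 118.1] -179.2717121865253 [ 0.   0.5 -3.9] (array([-2.4, -1.2, 85.8]), array([ 0. , -0.1,  0.1]))
122.83726078481037 17693 (array([537.4,  13. ]), [60.41203308105469, 146.61293029785156], np.float32(90.60754)) 134.4534362180195
14 9674 (array([539.6,  80.1]), [108.78749084472656, 250.2828826904297], np.float32(90.340126))
24 2804 (array([538.9,  79.9]), [97.17652893066406, 231.4720458984375], np.float32(90.004234))
66 1263 (array([539.2, 157.3]), [14.177590370178223, 40.30951690673828], np.float32(90.6047))
```

View pics/w4.png

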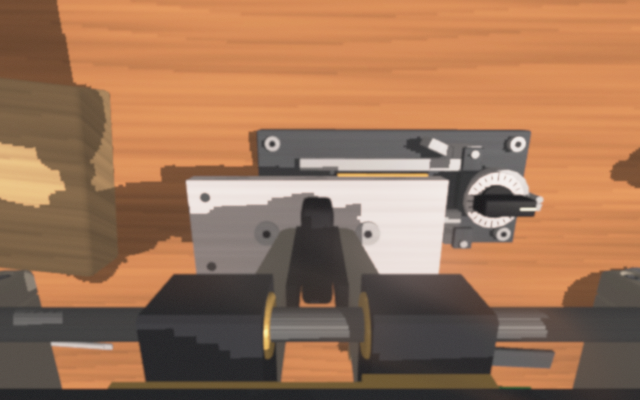

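The plate (215–440, 180–275 px) hangs square over the near part of the jig, nose towards the dial (500,200), screw heads at the far end from it. Lowering behind the lead-ins.

```bash
python3 -m handwheel '[[[-1,-1.5,25,0,0,0,0],[-1,-1.5,50,0,0,0,0],[-1,-1.5,70,0,0,0,0],[-1,-1.5,80,0,0,0,0],[-1,-1.5,84,0,0,0,0],[-1,-1.5,84,0,0,0,0],[-1,-1.5,84,0,0,0,0]]]'; python3 - <<'E'
from h import *
o=get_obs(); print(heading(o),o["ft_force"],o["torque"],goal([539.9,70.2,32.3],180.6,o))
E
```

```text
time_s: 14.95
ee_pos: [542.2, 7.6, 36.2]
eef_rot: [0.001, -0.006, 1.0, -0.0]
ft_force: [-0.2, 0.8, -3.1]
finger_gap: 0.168
finger_force: 60.0
-179.35759620545932 [-0.15684053  0.83055946 -3.06580759] [ 0.01387403  0.00477673 -0.00797161] (array([ 1.6, 62.6,  3.9]), array([-0.02,  0.09,  0.04]))
```

```bash
python3 -m handwheel '[[[1,0,3.5,0,0,0,0],[1,8,3.5,0,0,0,0],[1.2,16,3.5,0,0,0,0],[1.5,24,3.5,0,0,0,0],[1.5,30,3.5,0,0,0,0],[1.5,30,3.5,0,0,0,0]]]'; python3 - <<'E'
from fit import *
o=get_obs(); print(heading(o),o["ft_force"],o["torque"],goal([539.9,70.2,32.3],180.6,o))
p=get_image("wrist"); W=cloud(p); z=W[...,2]
near=(abs(W[...,0]-541)<75)&(W[...,1]>-60)&(W[...,1]<220)
for lo,hi in ((44,54),(66,86)):
    m=near&(z>lo)&(z<hi)&(W[...,1]<150 if lo<50 else W[...,1]>125); m=m&(cv2.morphologyEx(m.astype(np.uint8),cv2.MORPH_OPEN,np.ones((5,5)))>0); print(lo,m.sum(),rect(W[m]),np.median(z[m]))
cv2.imwrite("pics/w5.png",p["color"][100:300,150:600])
E
```

```text
time_s: 15.7
ee_pos: [539.5, 38.4, 31.8]
eef_rot: [-0.0, -0.006, 1.0, -0.0]
ft_force: [0.7, -0.6, -4.1]
finger_gap: 0.17
finger_force: 60.0
-179.30279007623542 [ 0.7 -0.6 -4.1] [-0.  0.  0.] (array([-0.7, 31.8, -0.5]), array([-0. , -0. ,  0.1]))
44 18585 (array([534.2,  48.4]), [68.96704864501953, 169.7522735595703], np.float32(92.43968)) 48.08200514614173
66 2953 (array([539.1, 157.5]), [14.425528526306152, 41.081764221191406], np.float32(90.630104)) 79.85952065596943
```

View pics/w5.png

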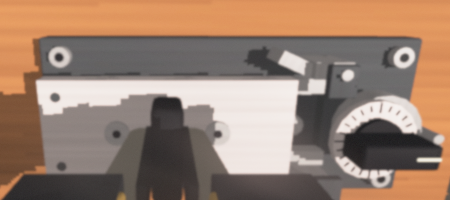

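The nose is between the lead-ins, pin top just visible ahead at crop (297,125), plate top at z 48.1 (underside 36.1, within 35–39). Sliding on to the end stop.

```bash
python3 -m handwheel '[[[-0.3,7,-0.5,0,0,0,0],[-0.3,14,-0.5,0,0,0,0],[-0.3,20,-0.5,0,0,0,0],[-0.3,26,-0.5,0,0,0,0],[-0.3,30,-0.5,0,0,0,0],[-0.3,32,-0.5,0,0,0,0],[-0.3,32.5,-0.5,0,0,0,0],[-0.3,32.5,-0.5,0,0,0,0]]]'; python3 - <<'E'
from h import *
o=get_obs(); print(heading(o),o["ft_force"],o["torque"],goal([539.9,70.2,23.3],180.6,o))
E
```

```text
time_s: 16.75
ee_pos: [539.5, 70.0, 32.3]
eef_rot: [-0.0, -0.006, 1.0, -0.0]
ft_force: [-0.6, -1.4, -2.0]
finger_gap: 0.17
finger_force: 60.0
-179.35839140749817 [-0.59728801 -1.40863752 -2.03902321] [-0.33538854  0.11834211  0.00063015] (array([-0.4,  0.2,  9. ]), array([-0.03, -0.  ,  0.04]))
```

```bash
python3 -m handwheel '[[[0,0.5,0,0,0,0,0],[0,0.5,2,0,0,0,0],[0,0.5,4,0,0,0,0],[0,0.5,6,0,0,0,0],[0,0.5,6,0,0,0,0]]]'; python3 - <<'E'
from h import *
o=get_obs(); print(heading(o),o["ft_force"],o["torque"],goal([539.9,70.2,23.3],180.6,o))
E
```

```text
time_s: 17.38
ee_pos: [540.5, 70.1, 27.3]
eef_rot: [0.001, -0.006, 1.0, -0.001]
ft_force: [-1.0, -5.6, 2.7]
finger_gap: 0.171
finger_force: 60.0
-179.35677104424119 [-0.96539781 -5.62437831  2.68900248] [-0.99095802  0.19035943  0.06590886] (array([0.6, 0.1, 4. ]), array([-0.07,  0.11,  0.04]))
```

Underside is now about 32 mm, below the pin's top: the socket has dropped over the pin. Pressing down.

```bash
python3 -m handwheel '[[[0,0,1.5,0,0,0,0],[0,0,3,0,0,0,0],[0,0,4.5,0,0,0,0],[0,0,5.5,0,0,0,0],[0,0,5.5,0,0,0,0],[0,0,5.5,0,0,0,0]]]'; python3 - <<'E'
from fit import *
o=get_obs(); print(heading(o),o["ft_force"],o["torque"],o["ee_pos"])
p=get_image("wrist"); W=cloud(p); z=W[...,2]
m=(abs(W[...,0]-515)<6)&(W[...,1]>0)&(W[...,1]<115)&(z>36)&(z<60); P=W[m]
A=np.c_[P[:,:2]-[515,70],np.ones(len(P))]; print(len(P),np.median(P[:,2]),np.linalg.lstsq(A,P[:,2],rcond=None)[0].round(3))
E
```

```text
time_s: 18.12
ee_pos: [540.7, 70.1, 23.3]
eef_rot: [0.001, -0.006, 1.0, -0.001]
ft_force: [-6.3, -5.4, 12.9]
finger_gap: 0.173
finger_force: 60.0
-179.34052567792074 [-6.3 -5.4 12.9] [-1.   1.2  0. ] [540.7  70.1  23.3]
4058 39.71727823464684 [ 0.   0.  40.2]
```

```bash
python3 -m handwheel '[[[0.6,-0.3,1,0,0,0,0],[0.6,-0.3,2,0,0,0,0],[0.6,-0.3,2.5,0,0,0,0],[0.6,-0.3,2.5,0,0,0,0],[0.6,-0.3,2.5,0,0,0,0],[0.6,-0.3,2.5,0,0,0,0]]]'; python3 - <<'E'
from fit import *
o=get_obs(); print(heading(o),o["ft_force"],o["ee_pos"],o["finger_force"])
p=get_image("wrist"); W=cloud(p); z=W[...,2]
m=(abs(W[...,0]-515)<6)&(W[...,1]>0)&(W[...,1]<115)&(z>36)&(z<60); P=W[m]
A=np.c_[P[:,:2]-[515,70],np.ones(len(P))]; print(len(P),np.linalg.lstsq(A,P[:,2],rcond=None)[0].round(4))
m=(z>66)&(z<86)&(np.hypot(W[...,0]-539,W[...,1]-157)<26); print(rect(W[m]))
E
```

```text
time_s: 18.92
ee_pos: [540.7, 70.0, 23.2]
eef_rot: [0.001, -0.006, 1.0, -0.001]
ft_force: [-12.7, -4.1, 29.9]
finger_gap: 0.173
finger_force: 60.0
-179.32655740323165 [-12.7  -4.1  29.9] [540.7  70.   23.2] 60.01569628715515
4063 [ 0.   0.  40.1]
(array([539.1, 157.6]), [14.601577758789062, 40.64857482910156], np.float32(90.38629))
```

The plate rests on the rails (z steady at rail height under 30 N), it is level, and the dial still reads zero. Handing in.

```bash
python3 -c "
from plant import *
print(hand_in())"
```

```text
the job is handed in; nothing more can be done
None
```

The job is handed in, with no verdict returned: the dial is at its zero stop, and the plate is over the pin, held flat on the rest rails with about 30 N at 18.9 s. No bystander was touched on purpose, though I did not re-measure them.

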